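# Find the long-lens camera module in the closed cases

## Task

One of the two closed grey cases holds a small board camera with a long lens, the other one with a short lens. Open both lids right back so that both stand open together and you can compare the two cameras, then set the one with the long lens gently down, standing upright with its board well on the blue mat. Finish with both lids completely shut; leave the short-lens camera lying in its case and do not disturb the jar or the bottle.

Things in the scene. Friction and masses are not known exactly. Their poses are not given: they have to be found in the camera images.
- case_a: grey steel case with hinged lid, one of two alike; fixed, next to the blue mat on the table's left. 92 mm deep (its x), 110 wide (its y), 59 high when shut; walls 4, inside 84 x 102. Origin: centre of the underside; x points from the lid's front edge (robot side) to the hinge at the back, z up. The foam bed's top is 8 and the rim 54 above the underside
- case_a_hinge (a point): middle of the hinge axis at the back of the case's rim, 46 mm behind the case's origin and 54 above its underside; does not move; axes as the case's
- case_a_handle (a point): middle of the round steel bar handle (bar 9 mm across, runs along the case's y, 54 clear between its bends) on the lid. The bar lies 34 above the lid's top face, 72 from the hinge axis towards the front and 39 above it when shut (82 from the axis, so it goes round on an arc). Lid shut: 93 above the case's underside
- case_a_lid (a joint): lid angle about the hinge: 0 shut, grows as it opens, stop at 1.9 where it leans back and rests open by itself. The lid (160 g, plate 5 mm thick, 94 from hinge to front edge) is loose in a damped hinge: below about 1.35 it sinks shut by itself in 1 to 2 s, beyond about 1.5 it falls back to the stop
- case_b: grey steel case with hinged lid, one of two alike; fixed, next to the blue mat on the table's left. 92 mm deep (its x), 110 wide (its y), 59 high when shut; walls 4, inside 84 x 102. Origin: centre of the underside; x points from the lid's front edge (robot side) to the hinge at the back, z up. The foam bed's top is 8 and the rim 54 above the underside
- case_b_hinge (a point): middle of the hinge axis at the back of the case's rim, 46 mm behind the case's origin and 54 above its underside; does not move; axes as the case's
- case_b_handle (a point): middle of the round steel bar handle (bar 9 mm across, runs along the case's y, 54 clear between its bends) on the lid. The bar lies 34 above the lid's top face, 72 from the hinge axis towards the front and 39 above it when shut (82 from the axis, so it goes round on an arc). Lid shut: 93 above the case's underside
- case_b_lid (a joint): lid angle about the hinge: 0 shut, grows as it opens, stop at 1.9 where it leans back and rests open by itself. The lid (160 g, plate 5 mm thick, 94 from hinge to front edge) is loose in a damped hinge: below about 1.35 it sinks shut by itself in 1 to 2 s, beyond about 1.5 it falls back to the stop
- long_module: board camera with the LONG lens, 38 x 38 x 40 mm high, about 45 g, lying loose on the foam bed of one of the cases, lens up. Origin: centre of its underside, z up along the lens. Green board 5 thick, black base 20 x 20 up to 12, then the black round barrel: 16 across from 12 to 24, 19 to 20.5 across from 24 to 40, a brass ring at 25. Grasp it by the barrel
- long_center (a point): point on the axis of the long-lens camera half-way up: 20 mm above its underside, 20 below the tip of its lens; axes as the module's
- short_module: board camera with the SHORT lens, 38 x 38 x 26 mm high, 30 g, on the foam bed of the other case. Same green board and black base, black barrel 16 across from 12 to 26. Origin: centre of its underside
- short_center (a point): point on the axis of the short-lens camera, 13 mm above its underside
- mat: blue square anti-static mat, 100 x 100 x 3 mm, fixed on the table next to the cases, a small metal stud in one corner. Origin: centre of its underside
- mat_center (a point): centre of the mat's top face, 3 mm above the table; x and y run along the mat's edges, z up
- ptz_open: obstacle, fixed: big black opened camera on a stand, 360 mm high, right of the cases and mat (nothing needs handling beyond it); its origin is at the middle of its foot, it reaches some 80 to front and back and 100 to either side
- screw_jar: bystander, loose: jar of screws with a yellow lid, 46 mm across, 56 high, in front of the cases; origin under its middle
- cleaner_bottle: bystander, loose: white bottle with a red nozzle, 52 mm across, 156 high, left of the cases; origin under its middle
Not all that is in view belongs to the job. Leave any turquoise look-alike of the case_a alone.

How it is judged (in metres and radians):
On the way, in this order (a step that is already met when the one before it is completed fails the run):
1. both lids stand open at the same time (more than 1.4 rad) (value of joint each of case_a_lid, case_b_lid above 1.4 rad), for 0.2 s.
2. the long-lens camera stands upright on the mat, let go (x of long_center in the frame of mat_center between -0.036 and 0.036 m and y of long_center in the frame of mat_center between -0.036 and 0.036 m and z of long_center in the frame of mat_center between 0.014 and 0.026 m and angle between long_center's own z axis and vertical below 0.15 rad and contact force between the fingers and long_module below 0.05 N), for 0.2 s.
At the end, for the whole second after the job is handed in: The long-lens camera stands upright (within 0.15 rad) and at rest on the mat, let go, its centre within 36 mm of the mat's centre along both edges; both lids are shut to within 0.05 rad; the short-lens camera is within 30 mm of where it lay (all of step 2 and value of joint each of case_a_lid, case_b_lid below 0.05 rad and linear speed of long_module below 0.02 m/s and distance of short_center from where it was at the start of the episode below 0.03 m); the robot touches nothing.
It fails at once if the long-lens camera is dropped (faster than 0.5 m/s while not held) (linear speed of long_module above 0.5 m/s and contact force between the fingers and long_module below 0.05 N).
It fails at once if the short-lens camera is taken from its place (moved more than 30 mm) (distance of short_center from where it was at the start of the episode above 0.03 m).
It fails at once if the jar or the bottle is disturbed (moved more than 30 mm or tipped) (distance of any of screw_jar, cleaner_bottle from where it was at the start of the episode above 0.03 m or angle between any of screw_jar, cleaner_bottle's own z axis and vertical above 0.35 rad).
It also fails if it takes over 72 s, if anything falls off the work surface, if the arm or the gripper's body presses on something with over 40 N, if the wrist force passes 120 N, or if a joint passes its speed limit or range.

## Robot

A 7-joint arm with a two-finger parallel gripper is mounted at the origin on a cart in front of the work surface, level with it; the furniture and walls round the work are solid. World frame = base frame: x ahead of the robot, y to its left, z up, the work surface at z = 0. Lengths are in mm, angles in rad, forces in N, time in s.
With the tool pointing down it reaches from about 350 to 900 mm from the base axis. Payload 7.2 kg.
Tool frame: the origin (TCP) lies at the very end of the fingers, on their centre line; the grasp point (between the pads) lies 19 mm behind it (tcp_to_grasp is the distance from the TCP to the grasp point, in mm); z points along the fingers, y is the line along which they close (so a half turn about z gives the same grasp; the last joint's range is limited). The gripper opens to 85 mm and grips with 20 to 120 N. Pads are 22 mm wide; open, the fingers measure 114 mm over their backs; the gripper's body (76 mm by 85 mm) begins 54 mm behind the grasp point. The pads swing forward as they close: fully open they stand 13 mm farther back than shut.
Start: joints at [-1.234, 0.411, -0.013, 1.596, 0.006, 1.134, -0.082], TCP at [246.156, 574.487, 231.297] pointing down, gripper open.
Joint ranges: [-2.95, 2.95], [-0.29, 1.99], [-1.47, 1.44], [0.14, 2.54], [-1.03, 4.17], [0.13, 1.85], [-2.86, 2.86]. Speed limits (rad/s): [2.39, 2.39, 3.01, 3.01, 3.14, 3.14, 3.14].

## Interface

Orientations are given as a rotation vector (axis times angle).
In Python, from rig import * gives the robot as it stands.
- The arm moves only by the tool step_arm, never from a script. Its argument "rows" is one flat list of numbers, 4 for each row, row after row: the shift along the tool's x, y, z in cm, then the turn about the tool's z in rad. A call has 1 to 8 rows; each row shifts and turns the commanded pose from where the row before left it, along the tool's axes as they then stand; what a row does not reach is not made up. A row lasts 1/8 s, in which the tool goes at most 62.5 mm and 10.7 degrees, less where a joint would pass 70% of its speed; a pose out of reach is approached as far as the arm can. A call with a gripper value outside its range is refused whole. "gripper" is the finger opening in cm, from 0 to 8.54, set as the call begins (left out, the last holds). The fingers move at their own pace and stop on an object; "newtons" is the grip in N (left out, the last holds). Time passes only in rows, so rows that do not move let the fingers close. It gives the time, the measured TCP pose, the force, the opening and the grip force at its end, in the units of the state.
- observe(): the state, without advancing time (a new reading comes with each control period).
- camera(name): name is "scene" or "side" or "wrist"; returns a dict with "frame" (420x560x3 uint8, blue, green, red), "depth" (420x560 float32, mm along the optical axis (not along the pixel's ray), 0 where there is no reading), "K" (3x3 intrinsics, pixels), "extrinsics" (4x4, takes a point from camera to world coordinates). Camera axes: x right, y up, looking along -z (the intrinsics and any distortion apply to the point x, -y, -z); pixel columns grow to the right and rows downward; lengths in mm; the calibration is good to about 2 mm. A picture is of the moment at which its call begins.
- job_done(): hands the job in; it is judged then, once.
Trained networks look in the newest picture that a camera, given by its name, has taken for a name from the list of things; names that differ only in an ending like _2 or _b are one class to them, and where a whole thing is asked for, a point or a joint stands for the part that bears it (a point fixed in the world has none). Each returns a list of dicts, best first, with "conf" (0 to 1); they miss things now and then, are a little off and sometimes report something else, mostly with a low value. They report only what shows in the picture. A call takes as long as a camera call. They do not tell look-alikes from the thing itself.
- boxes_of(camera, thing): "rect" ([left, top, right, bottom] in pixels, round what is visible of it).
The state is a dict: "t": time; "q": joint angles; "joint_velocities": joint speeds; "effort": joint torques, N m; "tool_pos": TCP position; "orientation": TCP orientation; "wrist_force": force on the tool from outside, world axes, zero at the start; "ft_torque": the same for the moment, N m; "gripper_width": finger opening in mm; "grasp_force": force on a finger pad.
Only numpy, scipy, OpenCV 4.12 (cv2) and the standard library are available. Lean on these libraries where they do the work, as an engineer would, in place of code of your own. Each camera call takes 0.05 s, during which the arm holds its last target. There are 200 camera calls.

## Working session

There is one attempt and no reset: what is moved stays moved. The work goes in short steps, Python scripts to look and compute and a tool call to move; the robot and the scene stay as the last step left them, time stands still between calls to the robot, and variables do not carry over. Pictures are saved under pics/ and viewed, at most 10 in all, crops included, and the job is handed in when it is done.

Besides the shell and the picture viewer there is one more tool, called after ">>>" as name(argument=value, ...) on one line, values as JSON. step_arm: Moves the arm, as the interface text tells. Its arguments: {"type":"object","properties":{"rows":{"type":"array","items":{"type":"number"}},"gripper":{"type":"number"},"newtons":{"type":"number"}},"required":["rows"]}

```bash
ls; mkdir -p pics; cat > h.py <<'E'
from rig import *
import numpy as np, cv2
from scipy.spatial.transform import Rotation as R
def pts(c):
    d=c["depth"];K=c["K"];h,w=d.shape
    u,v=np.meshgrid(np.arange(w),np.arange(h))
    x=(u-K[0,2])/K[0,0]*d; y=(v-K[1,2])/K[1,1]*d
    P=np.stack([x,-y,-d,np.ones_like(d)],-1)@c["extrinsics"].T
    P=P[...,:3]; P[d==0]=np.nan
    return P
E
python3 - <<'E'
from h import *
s=observe(); print({k:np.round(v,3) for k,v in s.items()})
ims=[]
for n in ["scene","side"]:
    c=camera(n); np.savez(f"{n}0.npz",**c); ims.append(c["frame"])
    P=pts(c); print(n,np.round(c["K"],1).tolist(),np.round(c["extrinsics"],2).tolist())
    for t in ["case_a","case_a_handle","mat","screw_jar","cleaner_bottle","ptz_open"]:
        for b in boxes_of(n,t):
            l,tp,r,bt=[int(round(v)) for v in b["rect"]]
            print(t,round(b["conf"],2),[l,tp,r,bt],np.round(np.nanmedian(P[tp:bt,l:r].reshape(-1,3),0)))
    cv2.imwrite(f"pics/{n}0.png",c["frame"])
E
```

```text
pics
{'t': np.float64(0.0), 'q': array([-1.234,  0.412, -0.013,  1.597,  0.006,  1.134, -0.082]), 'joint_velocities': array([-0.   ,  0.   ,  0.   ,  0.002,  0.001, -0.002,  0.001]), 'effort': array([-0.0000e+00, -6.0062e+01,  6.8200e-01, -2.9941e+01,  1.4000e-02,
        1.1000e-02,  0.0000e+00]), 'tool_pos': array([245.992, 574.027, 230.45 ]), 'orientation': array([-6.310e-01, -3.077e+00,  3.000e-03]), 'wrist_force': array([ 0.002, -0.005, -0.629]), 'ft_torque': array([ 0.035, -0.044, -0.048]), 'grasp_force': np.float64(0.0), 'gripper_width': np.float64(85.51)}
scene [[504.6, 0.0, 277.4], [0.0, 504.6, 215.2], [0.0, 0.0, 1.0]] [[0.62, 0.42, -0.67, -549.19], [-0.79, 0.35, -0.51, -458.68], [0.02, 0.84, 0.54, 848.76], [0.0, 0.0, 0.0, 1.0]]
case_a 0.83 [289, 210, 339, 250] [438. 153.  55.]
case_a 0.69 [164, 163, 201, 203] [383. 651.  37.]
case_a 0.32 [195, 178, 215, 227] [318. 473.  48.]
case_a_handle 0.73 [288, 207, 339, 240] [454. 176.  55.]
case_a_handle 0.64 [164, 167, 202, 190] [395. 661.  56.]
mat 0.79 [326, 247, 373, 278] [422.  39.   1.]
cleaner_bottle 0.76 [192, 182, 218, 228] [321. 477.  30.]
side [[448.1, 0.0, 277.1], [0.0, 448.1, 201.6], [0.0, 0.0, 1.0]] [[-0.2, 0.84, -0.5, -308.1], [-0.98, -0.18, 0.1, 401.74], [-0.01, 0.51, 0.86, 1327.86], [0.0, 0.0, 0.0, 1.0]]
case_a 0.93 [132, 222, 176, 256] [343. 628.  64.]
case_a 0.82 [238, 214, 280, 244] [348. 333.  58.]
case_a 0.79 [276, 180, 318, 212] [445. 187.  56.]
case_a_handle 0.91 [134, 223, 170, 252] [265. 629. 277.]
case_a_handle 0.63 [277, 177, 316, 204] [471. 184.  58.]
mat 0.71 [322, 192, 353, 215] [405.  66.   3.]
screw_jar 0.72 [318, 213, 331, 230] [338. 119.  53.]
screw_jar 0.2 [241, 214, 280, 243] [346. 329.  58.]
cleaner_bottle 0.97 [207, 230, 226, 260] [312. 473.  55.]
```

```bash
python3 - <<'E'
import cv2,numpy as np
a=cv2.imread("pics/scene0.png")[120:320,130:430]; b=cv2.imread("pics/side0.png")[140:290,90:390]
a=cv2.resize(a,(600,400),interpolation=3)
b=cv2.resize(b,(600,300),interpolation=3)
cv2.imwrite("pics/s0.png",np.vstack([a[100:],b]))
E
```

```text
(no output)
```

View pics/s0.png

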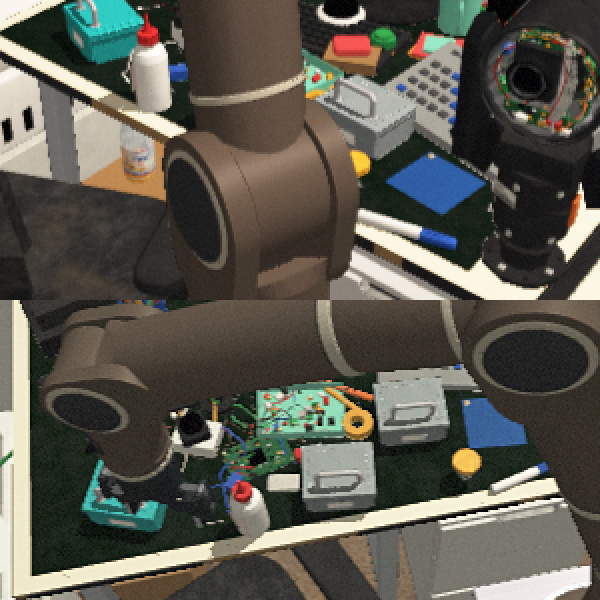

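The side view (crop lower half) shows two grey cases: full-image px (259,229) and (297,196). The turquoise look-alike is at (154,239), and the grey pair fits the description. The jar is at (324,221), the bottle at (216,245) and the mat at (338,203). Next I'll measure the grey ones.

```bash
python3 - <<'E'
from h import *
for n in ["side","scene"]:
    c=dict(np.load(f"{n}0.npz")); P=pts(c); f=c["frame"].astype(int); hsv=cv2.cvtColor(c["frame"],cv2.COLOR_BGR2HSV)
    for nm,ctr in [("A",(345,331)),("B",(445,182))]:
        d=np.hypot(P[...,0]-ctr[0],P[...,1]-ctr[1])
        top=(d<95)&(abs(P[...,2]-59)<7)&(hsv[...,1]<70)
        k=P[top]
        if len(k)>20:
            (r)=cv2.minAreaRect(k[:,:2].astype(np.float32)); print(n,nm,"top",len(k),np.round(np.array(r[0]),1),np.round(r[1],1),round(r[2],1),np.round(np.median(k[:,2]),1))
        hd=(d<95)&(P[...,2]>80)&(P[...,2]<105)&(hsv[...,1]<70); k=P[hd]
        if len(k)>5:
            m=k[:,:2].mean(0);u,s,vt=np.linalg.svd(k[:,:2]-m); print("  handle",len(k),k.mean(0).round(1),"dir deg",np.degrees(np.arctan2(vt[0,1],vt[0,0])).round(1),(s/np.sqrt(len(k))).round(1))
    m=(hsv[...,0]>100)&(hsv[...,0]<125)&(hsv[...,1]>120)&(P[...,2]<15)&(np.hypot(P[...,0]-415,P[...,1]-60)<90)
    k=P[m]; r=cv2.minAreaRect(k[:,:2].astype(np.float32)); print(n,"mat",len(k),np.round(r[0],1),np.round(r[1],1),round(r[2],1),np.median(k[:,2]).round(1))
    for z0,z1,ctr,nm in [(45,70,(338,119),"jar"),(20,150,(312,473),"bottle")]:
        k=P[(P[...,2]>z0)&(P[...,2]<z1)&(np.hypot(P[...,0]-ctr[0],P[...,1]-ctr[1])<38)]
        if len(k): print(nm,len(k),k.mean(0).round(0))
E
```

```text
side A top 887 [363.9 328.9] [116.3  99.9] 81.6 58.9
  handle 73 [337.4 333.1  94. ] dir deg 82.4 [22.1  2.4]
side B top 781 [461.6 187.9] [116.  100.5] 84.7 58.6
  handle 66 [434.9 191.2  93.9] dir deg -95.5 [21.8  3.3]
side mat 558 [431.5  47.4] [101.6 103.6] 83.2 2.3
jar 150 [338. 123.  55.]
bottle 380 [312. 478.  85.]
scene B top 701 [461.1 187.3] [120.4 104. ] 85.9 56.7
  handle 85 [434.8 186.3  90.5] dir deg -94.0 [23.   2.7]
scene mat 850 [419.9  46.5] [109.5 131.7] 81.3 0.4
jar 85 [343. 113.  53.]
bottle 595 [315. 469.  74.]
```

Case A handle is at about (338,333,93) and B at about (435,190,93), with case x at about -8° and -5°. I'll turn the tool so its y runs along case x, then go over handle A.

>>> step_arm(rows=[0,0,0,0.164,0,0,0,0.164,0,0,0,0.164,0,0,0,0.164,0,0,0,0.164,0,0,0,0.164,0,0,0,0.164,0,0,0,0.164], gripper=6)

```text
t: 1.7
tool_pos: [246.1, 574.5, 231.3]
orientation: [-2.383, -2.047, -0.0]
wrist_force: [-0.5, 0.1, 0.6]
gripper_width: 60.0
grasp_force: 0.0
```

```bash
cat >> h.py <<'E'
def here():
    s=observe(); M=R.from_rotvec(s["orientation"]).as_matrix()
    return np.array(s["tool_pos"]),M,np.degrees(np.arctan2(M[1,1],M[0,1])),s
def to(*tgts):
    p,M,yaw,s=here(); print("t",round(s["t"],2),"tcp",p.round(1),"yaw(y)",yaw.round(1),"w",round(s["gripper_width"],1),"gf",round(s["grasp_force"],1),"F",np.round(s["wrist_force"],1))
    for t in tgts:
        d=M.T@(np.array(t)-p); print(t,"d_cm",(d/10).round(2)); p=np.array(t,float)
E
python3 -c "
from h import *
to((338,333,230),(338,333,77))"
```

```text
t 1.7 tcp [246.1 574.5 231.3] yaw(y) -8.7 w 60.0 gf 0.0 F [-0.5  0.1  0.6]
(338, 333, 230) d_cm [-22.49  12.73   0.13]
(338, 333, 77) d_cm [-0.   0.  15.3]
```

>>> step_arm(rows=[-3.75,2.12,0,0,-3.75,2.12,0,0,-3.75,2.12,0,0,-3.75,2.12,0,0,-3.75,2.12,0,0,-3.75,2.12,0,0,0,0,0,0,0,0,0,0])

```text
t: 2.7
tool_pos: [339.1, 334.1, 231.6]
orientation: [-2.377, -2.053, -0.001]
wrist_force: [0.4, 0.7, 0.1]
gripper_width: 60.1
grasp_force: 0.0
```

```bash
python3 - <<'E'
from h import *
c=camera("wrist"); P=pts(c); cv2.imwrite("pics/w1.png",c["frame"]); np.savez("w1.npz",**c)
hsv=cv2.cvtColor(c["frame"],cv2.COLOR_BGR2HSV)
print(c["extrinsics"].round(2).tolist())
d=np.hypot(P[...,0]-345,P[...,1]-331)
k=P[(d<80)&(P[...,2]>86)&(P[...,2]<100)]
if len(k)>5:
    m=k[:,:2].mean(0);u,s,vt=np.linalg.svd(k[:,:2]-m,full_matrices=False); print("handle",len(k),k.mean(0).round(1),np.median(k[:,2]),np.degrees(np.arctan2(vt[0,1],vt[0,0])).round(1))
k=P[(d<95)&(abs(P[...,2]-59)<5)&(hsv[...,1]<70)]
if len(k)>5: r=cv2.minAreaRect(k[:,:2].astype(np.float32)); print("lid",r,len(k))
to((338,333,230),(338,333,77))
E
```

```text
[[0.99, 0.14, 0.04, 348.51], [-0.15, 0.95, 0.26, 400.61], [-0.0, -0.27, 0.96, 375.62], [0.0, 0.0, 0.0, 1.0]]
handle 963 [340.3 337.1  97.1] 97.84718457078418 -98.0
lid ((367.0921936035156, 329.94354248046875), (115.81231689453125, 99.50116729736328), 82.2386474609375) 12689
t 2.75 tcp [338.8 334.5 231.4] yaw(y) -8.3 w 60.0 gf 0.0 F [ 0.3 -0.3 -0.7]
(338, 333, 230) d_cm [-0.16 -0.06  0.14]
(338, 333, 77) d_cm [-1.00e-02  0.00e+00  1.53e+01]
```

View pics/w1.png

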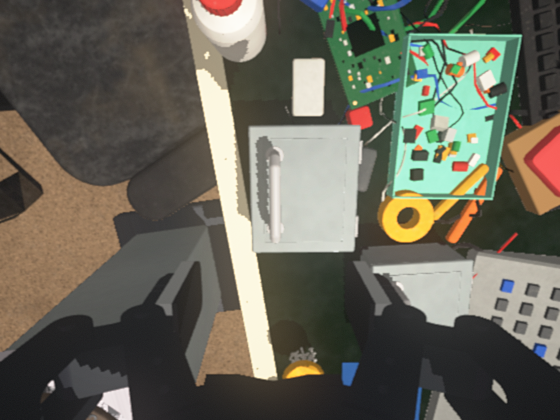

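The wrist view shows grey case A at px (305,188). Its handle is at (275,195), or about (340,336), with the hinge on the far side and the jar at (303,365) well clear. I'll go down and grip the bar.

>>> step_arm(rows=[0,0.1,3,0,0,0,3,0,0,0,3,0,0,0,3,0,0,0,2,0,0,0,1.3,0,0,0,0,0,0,0,0,0])

```text
t: 3.75
tool_pos: [340.5, 333.8, 78.8]
orientation: [-2.377, -2.054, -0.001]
wrist_force: [-0.3, 0.8, 0.1]
gripper_width: 60.2
grasp_force: 0.0
```

>>> step_arm(rows=[0,0,0,0,0,0,0,0,0,0,0,0,0,0,0,0,0,0,0,0,0,0,0,0], gripper=0, newtons=25)

```text
t: 4.5
tool_pos: [340.3, 333.4, 78.6]
orientation: [-2.377, -2.054, -0.0]
wrist_force: [-1.4, -1.3, 6.3]
gripper_width: 7.6
grasp_force: 24.6
```

```bash
python3 - <<'E'
from h import *
to()
# arc increments: tool y=+x, tool z=down
th=np.linspace(0,1.85,17); x=-72*np.cos(th)+39*np.sin(th); z=72*np.sin(th)+39*np.cos(th)
for t,a,b in zip(th[1:],np.diff(x)/10,-np.diff(z)/10): print(round(t,2),a.round(2),b.round(2))
E
```

```text
t 4.5 tcp [340.3 333.4  78.6] yaw(y) -8.4 w 7.6 gf 24.6 F [-1.4 -1.3  6.3]
0.12 0.5 -0.8
0.23 0.59 -0.74
0.35 0.67 -0.67
0.46 0.74 -0.59
0.58 0.8 -0.5
0.69 0.86 -0.4
0.81 0.9 -0.3
0.92 0.93 -0.19
1.04 0.94 -0.09
1.16 0.95 0.02
1.27 0.94 0.13
1.39 0.92 0.24
1.5 0.88 0.34
1.62 0.84 0.44
1.73 0.78 0.54
1.85 0.71 0.62
```

>>> step_arm(rows=[0,0.5,-0.8,0,0,0.6,-0.75,0,0,0.67,-0.67,0,0,0.74,-0.59,0,0,0.8,-0.5,0,0,0.86,-0.4,0,0,0.9,-0.3,0,0,0.93,-0.2,0])

```text
t: 5.5
tool_pos: [400.1, 325.1, 121.1]
orientation: [-2.376, -2.054, -0.002]
wrist_force: [-3.3, 3.0, 4.9]
gripper_width: 8.3
grasp_force: 25.2
```

>>> step_arm(rows=[0,0.94,-0.1,0,0,0.95,0,0,0,0.94,0.13,0,0,0.92,0.24,0,0,0.88,0.34,0,0,0.84,0.44,0,0,0.78,0.54,0,0,0,0,0])

```text
t: 6.5
tool_pos: [462.5, 315.6, 103.9]
orientation: [2.378, 2.053, 0.001]
wrist_force: [0.5, 5.7, 1.1]
gripper_width: 8.3
grasp_force: 24.9
```

```bash
python3 - <<'E'
from h import *
to()
c=camera("side"); P=pts(c); cv2.imwrite("pics/s1.png",cv2.resize(c["frame"][130:280,120:390],None,fx=2.5,fy=2.5,interpolation=3))
E
```

```text
t 6.5 tcp [462.5 315.6 103.9] yaw(y) -8.4 w 8.3 gf 24.9 F [0.5 5.7 1.1]
```

View pics/s1.png

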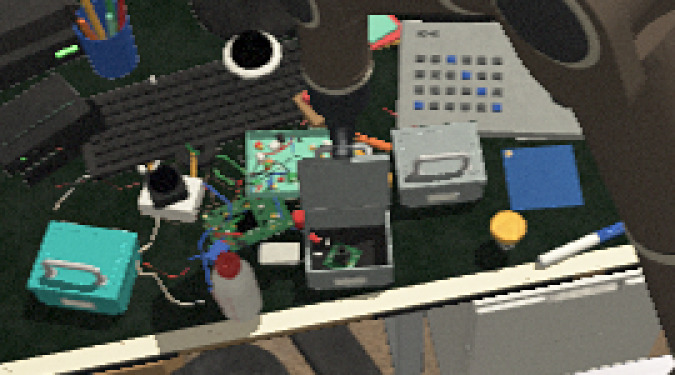

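Lid A stands open with the gripper on its bar (crop 345,150), and a camera is visible inside at crop (342,255). Now I'll release and rise.

>>> step_arm(rows=[0,0.4,0.3,0,0,0,0,0,0,0,0,0,0,0,0,0,0,0,-2,0,0,0,-4,0,0,0,-5,0,0,0,0,0], gripper=2.2)

```text
t: 7.55
tool_pos: [468.1, 314.2, 214.6]
orientation: [2.378, 2.05, 0.008]
wrist_force: [-0.1, -0.2, -0.1]
gripper_width: 22.3
grasp_force: 0.0
```

```bash
python3 - <<'E'
from h import *
to((436,190,215),(436,190,77))
c=camera("side"); P=pts(c); np.savez("s2.npz",**c)
d=np.hypot(P[...,0]-363,P[...,1]-329); lid=P[(np.hypot(P[...,0]-425,P[...,1]-322)<60)&(P[...,2]>70)&(P[...,2]<160)]
print(len(lid),lid.mean(0).round(0), lid[:,2].max())
E
```

```text
t 7.55 tcp [468.1 314.2 214.6] yaw(y) -8.5 w 22.3 gf 0.0 F [-0.1 -0.2 -0.1]
(436, 190, 215) d_cm [-12.76  -1.34  -0.09]
(436, 190, 77) d_cm [-0.04 -0.06 13.8 ]
751 [432. 321. 109.] 149.33024275580715
```

>>> step_arm(rows=[-3.2,-0.33,0,-0.06,-3.2,-0.33,0,0,-3.2,-0.33,0,0,-3.1,-0.3,0,0,0,0,0,0], gripper=6)

```text
t: 8.22
tool_pos: [439.0, 186.3, 210.0]
orientation: [2.319, 2.119, -0.006]
wrist_force: [-0.3, 1.6, 0.3]
gripper_width: 60.2
grasp_force: 0.0
```

```bash
python3 - <<'E'
from h import *
c=camera("wrist"); P=pts(c); hsv=cv2.cvtColor(c["frame"],cv2.COLOR_BGR2HSV)
d=np.hypot(P[...,0]-445,P[...,1]-188)
k=P[(d<80)&(P[...,2]>86)&(P[...,2]<100)]
m=k[:,:2].mean(0);u,s,vt=np.linalg.svd(k[:,:2]-m,full_matrices=False); print("handle",len(k),k.mean(0).round(1),np.degrees(np.arctan2(vt[0,1],vt[0,0])).round(1))
k=P[(d<95)&(abs(P[...,2]-59)<5)&(hsv[...,1]<70)]
r=cv2.minAreaRect(k[:,:2].astype(np.float32)); print("lid",r,len(k))
to((436,190,215),(436,190,77))
# camera in A
m=(P[...,2]>5)&(np.hypot(P[...,0]-365,P[...,1]-329)<40)&(P[...,2]<62)
print(m.sum())
E
```

```text
handle 1169 [438.1 194.3  97. ] -94.7
lid ((454.33624267578125, 200.79986572265625), (139.5111541748047, 122.23045349121094), 85.05004119873047) 14658
t 8.28 tcp [439.3 188.2 210.3] yaw(y) -5.1 w 60.3 gf 0.0 F [0.6 0.6 0.3]
(436, 190, 215) d_cm [ 0.15 -0.35 -0.47]
(436, 190, 77) d_cm [ 0.02  0.02 13.8 ]
6047
```

>>> step_arm(rows=[0.3,-0.2,3,0,0,0,3,0,0,0,3,0,0,0,2.5,0,0,0,1.9,0,0,0,0,0,0,0,0,0])

```text
t: 9.15
tool_pos: [438.2, 193.2, 77.5]
orientation: [2.314, 2.124, -0.001]
wrist_force: [0.3, 0.2, 0.8]
gripper_width: 60.4
grasp_force: 0.0
```

>>> step_arm(rows=[0,0,0,0,0,0,0,0,0,0,0,0,0,0,0,0,0,0,0,0,0,0,0,0], gripper=0, newtons=25)

```text
t: 9.9
tool_pos: [438.3, 193.2, 77.9]
orientation: [-2.315, -2.124, -0.001]
wrist_force: [-0.8, -1.3, 5.2]
gripper_width: 7.9
grasp_force: 24.7
```

>>> step_arm(rows=[0,0.5,-0.8,0,0,0.6,-0.75,0,0,0.67,-0.67,0,0,0.74,-0.59,0,0,0.8,-0.5,0,0,0.86,-0.4,0,0,0.9,-0.3,0,0,0.93,-0.2,0])

```text
t: 10.9
tool_pos: [498.2, 187.9, 120.2]
orientation: [-2.314, -2.124, -0.0]
wrist_force: [-4.3, 1.0, 6.2]
gripper_width: 8.0
grasp_force: 25.4
```

>>> step_arm(rows=[0,0.94,-0.1,0,0,0.95,0,0,0,0.94,0.13,0,0,0.92,0.24,0,0,0.88,0.34,0,0,0.84,0.44,0,0,0.78,0.54,0,0,0.4,0.3,0])

```text
t: 11.9
tool_pos: [564.6, 182.0, 100.7]
orientation: [-2.315, -2.124, 0.0]
wrist_force: [-7.2, 1.1, 18.9]
gripper_width: 8.1
grasp_force: 39.1
```

>>> step_arm(rows=[0,0,0,0,0,0,0,0,0,0,0,0,0,0,-2,0,0,0,-4,0,0,0,-5,0,0,0,-5,0,0,0,-5,0], gripper=2.2)

```text
t: 12.9
tool_pos: [564.4, 181.4, 312.3]
orientation: [2.315, 2.122, 0.0]
wrist_force: [0.3, 0.5, -0.3]
gripper_width: 22.3
grasp_force: 0.0
```

>>> step_arm(rows=[0,-4,0,0,0,-4,0,0,0,-5,0,0,0,-3,0,0,0,0,0,0,0,0,0,0])

```text
t: 13.65
tool_pos: [405.6, 195.6, 310.9]
orientation: [2.315, 2.123, 0.002]
wrist_force: [0.9, 0.7, 0.5]
gripper_width: 21.9
grasp_force: 0.0
```

```bash
python3 - <<'E'
from h import *
to()
c=camera("wrist"); cv2.imwrite("pics/w3.png",c["frame"]); np.savez("w3.npz",**c); P=pts(c)
for t in ["long_module","short_module","case_a","mat"]:
    for b in boxes_of("wrist",t):
        l,tp,r,bt=[int(round(v)) for v in b["rect"]]
        print(t,round(b["conf"],2),[l,tp,r,bt],np.round(np.nanmedian(P[tp:bt,l:r].reshape(-1,3),0)),np.nanmax(P[tp:bt,l:r,2]).round())
c=camera("side"); np.savez("s3.npz",**c); cv2.imwrite("pics/s3.png",c["frame"]);P=pts(c)
for t in ["long_module","short_module"]:
    for b in boxes_of("side",t):
        l,tp,r,bt=[int(round(v)) for v in b["rect"]]
        print(t,round(b["conf"],2),[l,tp,r,bt],np.round(np.nanmedian(P[tp:bt,l:r].reshape(-1,3),0)),np.nanmax(P[tp:bt,l:r,2]).round())
E
```

```text
t 13.65 tcp [405.6 195.6 310.9] yaw(y) -5.0 w 21.9 gf 0.0 F [0.9 0.7 0.5]
long_module 0.98 [293, 157, 326, 199] [447. 185.  14.] 51.0
long_module 0.73 [178, 1, 343, 111] [402. 321.  21.] 149.0
short_module 0.86 [201, 25, 247, 72] [363. 337.  13.] 38.0
case_a 0.85 [179, 0, 345, 114] [403. 320.  20.] 149.0
case_a 0.74 [282, 124, 453, 258] [510. 173.  41.] 319.0
mat 0.92 [265, 240, 342, 307] [420.  84.   5.] 361.0
long_module 0.59 [292, 195, 304, 204] [448. 184.  17.] 58.0
long_module 0.23 [240, 188, 278, 211] [429. 317. 102.] 149.0
short_module 0.43 [252, 229, 264, 236] [357. 337.  16.] 38.0
```

View pics/w3.png

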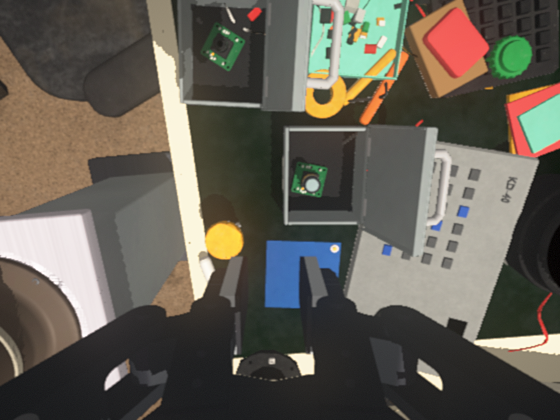

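Candidates for the long-lens camera are px (309,182) in case B (tip z about 50) and px (224,48) in case A (tip z about 37). B fits the 48 mm expected for the long lens. I'll confirm it in a crop and measure the barrel and the mat.

```bash
python3 - <<'E'
from h import *
c=dict(np.load("w3.npz")); P=pts(c); f=c["frame"]; hsv=cv2.cvtColor(f,cv2.COLOR_BGR2HSV)
a=cv2.resize(f[130:230,275:375],(390,390),interpolation=2); b=cv2.resize(f[0:100,175:275],(390,390),interpolation=2)
cv2.imwrite("pics/crop.png",np.hstack([a,b]))
def box(l,t,r,b,z0,z1):
    q=P[t:b,l:r].reshape(-1,3); return q[(q[:,2]>z0)&(q[:,2]<z1)]
k=box(290,155,328,201,40,56); print("tip B",len(k),k.mean(0).round(1),np.ptp(k[:,0]),np.ptp(k[:,1]),np.percentile(k[:,2],[5,50,95]).round(1))
(x,y),r=cv2.minEnclosingCircle(k[:,:2].astype(np.float32)); print("circ",x,y,r)
k=box(205,28,245,70,28,45); print("tip A",len(k),k.mean(0).round(1),k[:,2].max())
g=(hsv[...,0]>40)&(hsv[...,0]<85)&(hsv[...,1]>80)&(np.hypot(P[...,0]-446,P[...,1]-186)<35); k=P[g]; r=cv2.minAreaRect(k[:,:2].astype(np.float32)); print("board B",r,np.median(k[:,2]))
m=(hsv[...,0]>100)&(hsv[...,0]<125)&(hsv[...,1]>120)&(P[...,2]<12)&(np.hypot(P[...,0]-425,P[...,1]-50)<90)
k=P[m]; print("mat",cv2.minAreaRect(k[:,:2].astype(np.float32)),k.mean(0),len(k))
# inner walls rim B
k=P[(abs(P[...,2]-54)<4)&(np.hypot(P[...,0]-461,P[...,1]-188)<85)&(hsv[...,1]<70)]; print("rim",len(k),cv2.minAreaRect(k[:,:2].astype(np.float32)))
s=dict(np.load("s3.npz")); Q=pts(s); hs=cv2.cvtColor(s["frame"],cv2.COLOR_BGR2HSV)
m=(hs[...,0]>100)&(hs[...,0]<125)&(hs[...,1]>120)&(Q[...,2]<12)&(np.hypot(Q[...,0]-425,Q[...,1]-50)<90)
k=Q[m];print("mat side",cv2.minAreaRect(k[:,:2].astype(np.float32)),len(k))
k=Q[(np.hypot(Q[...,0]-450,Q[...,1]-184)<20)&(Q[...,2]>38)&(Q[...,2]<58)];print("tip side",len(k),k.mean(0).round(1) if len(k) else 0)
for z in (100,200,300):
    k=Q[(abs(Q[...,2]-z)<40)&(Q[...,1]<20)&(Q[...,0]>250)&(Q[...,0]<700)]; print("ptz",z,len(k),k.min(0).round() if len(k) else 0,k.max(0).round() if len(k) else 0)
E
```

```text
tip B 266 [448.  181.1  48.8] 19.186882672580282 20.10299212917613 [42.3 49.4 50.9]
circ 448.3942565917969 180.42835998535156 10.13234806060791
tip A 201 [360.6 339.5  34.6] 37.726651540900946
board B ((448.1169738769531, 179.33180236816406), (40.01101303100586, 39.81501007080078), 74.38987731933594) 13.903685896481875
mat ((431.166259765625, 47.472564697265625), (100.96760559082031, 99.3387451171875), 82.90406799316406) [419.57395865  57.7007333    4.5906144 ] 3096
rim 1651 ((464.3676452636719, 187.4159698486328), (111.81588745117188, 93.86041259765625), 84.96976470947266)
mat side ((430.25579833984375, 47.90087890625), (101.37983703613281, 106.76191711425781), 84.5740966796875) 711
tip side 33 [446.2 180.   46.9]
ptz 100 684 [ 312. -883.   60.] [700.  -4. 140.]
ptz 200 693 [ 297. -218.  160.] [394.  -6. 240.]
ptz 300 1764 [ 295. -217.  260.] [435. -19. 340.]
```

View pics/crop.png

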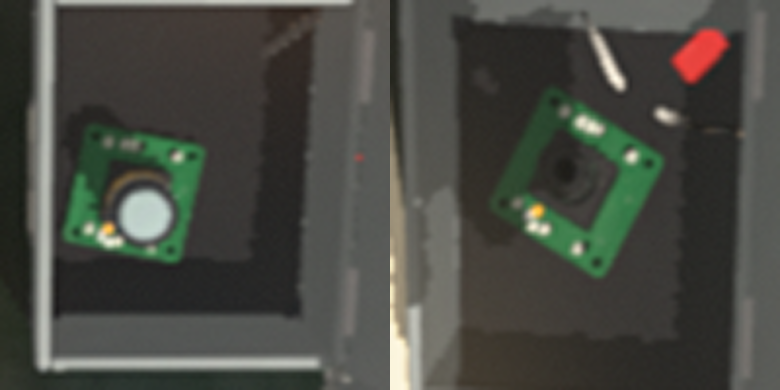

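The crop confirms it. Left (case B) is the long barrel with the brass ring, and right (case A) is the short lens. The barrel is at about (448,180.5) and the mat centre at about (431,47.5). The camera lies close to the front wall, so I'll turn the tool 90° and grip along the case's y.

>>> step_arm(rows=[0,0,0,-0.18,0,0,0,-0.18,0,0,0,-0.18,0,0,0,-0.18,0,0,0,-0.18,0,0,0,-0.18,0,0,0,-0.18,0,0,0,-0.18], gripper=4.2)

```text
t: 15.05
tool_pos: [404.8, 195.8, 310.6]
orientation: [0.331, 3.124, -0.0]
wrist_force: [-0.4, -0.5, -0.0]
gripper_width: 42.0
grasp_force: 0.0
```

>>> step_arm(rows=[0,0,0,-0.13,0,0,3,0,0,0,4,0,0,0,4,0,0,0,3,0,0,0,0,0])

```text
t: 15.8
tool_pos: [403.5, 195.0, 169.1]
orientation: [-0.136, -3.135, 0.005]
wrist_force: [-0.7, 0.8, -0.6]
gripper_width: 42.0
grasp_force: 0.0
```

```bash
python3 - <<'E'
from h import *
to((448,180.5,160),(448,180.5,23)); print(here()[3]["q"].round(2))
E
```

```text
t 15.8 tcp [403.5 195.  169.1] yaw(y) 85.0 w 42.0 gf 0.0 F [-0.7  0.8 -0.6]
(448, 180.5, 160) d_cm [-4.56 -1.06  0.9 ]
(448, 180.5, 23) d_cm [-0.04  0.04 13.7 ]
[-0.86  0.18  0.35  2.1  -0.08  0.88  1.01]
```

>>> step_arm(rows=[-2.3,-0.5,0,0,-2.3,-0.56,0,0,0,0,2,0,0,0,2,0,0,0,2,0,0,0,0,0,0,0,0,0])

```text
t: 16.68
tool_pos: [450.4, 181.7, 112.0]
orientation: [0.136, 3.137, 0.002]
wrist_force: [0.2, -0.1, 0.6]
gripper_width: 42.2
grasp_force: 0.0
```

```bash
python3 - <<'E'
from h import *
to((448,180.5,23))
c=camera("wrist"); P=pts(c); cv2.imwrite("pics/w4.png",c["frame"])
k=P[(np.hypot(P[...,0]-448,P[...,1]-180)<16)&(P[...,2]>42)&(P[...,2]<54)]
print(len(k),k.mean(0).round(1), cv2.minEnclosingCircle(k[:,:2].astype(np.float32)) if len(k) else 0)
E
```

```text
t 16.68 tcp [450.4 181.7 112. ] yaw(y) 85.0 w 42.2 gf 0.0 F [ 0.2 -0.1  0.6]
(448, 180.5, 23) d_cm [ 0.24 -0.15  8.9 ]
898 [447.4 180.9  49. ] ((448.1695556640625, 180.71339416503906), 10.366494178771973)
```

View pics/w4.png

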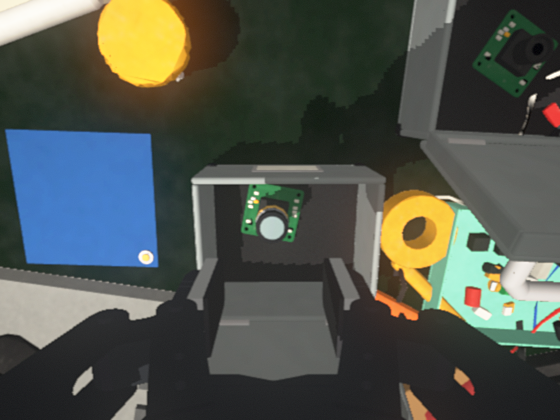

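The barrel (272,222) lies centred between the fingers and the measured centre agrees, so I'll descend and grip.

>>> step_arm(rows=[0.2,-0.1,2,0,0,0,2,0,0,0,2,0,0,0,1.5,0,0,0,1.3,0,0,0,0,0,0,0,0,0])

```text
t: 17.6
tool_pos: [447.8, 180.6, 23.1]
orientation: [0.137, 3.138, 0.0]
wrist_force: [-0.2, -0.6, 0.5]
gripper_width: 42.1
grasp_force: 0.0
```

>>> step_arm(rows=[0,0,0,0,0,0,0,0,0,0,0,0,0,0,0,0,0,0,0,0], gripper=0, newtons=30)

```text
t: 18.23
tool_pos: [447.9, 180.9, 23.1]
orientation: [0.136, 3.138, 0.001]
wrist_force: [-0.7, 0.5, 5.6]
gripper_width: 18.5
grasp_force: 29.4
```

>>> step_arm(rows=[0,0,-0.5,0,0,0,-1.5,0,0,0,-2,0,0,0,-2,0,0,0,-2,0,0,0,-1.5,0,0,0,0,0,0,0,0,0])

```text
t: 19.23
tool_pos: [447.1, 180.4, 117.3]
orientation: [-0.136, -3.138, 0.0]
wrist_force: [-0.6, -0.6, -0.6]
gripper_width: 18.5
grasp_force: 29.3
```

```bash
python3 - <<'E'
from h import *
to((436,64,118),(436,64,18.5)); print(here()[3]["q"].round(2))
c=camera("side"); P=pts(c)
for z in (80,150,250,330):
    k=P[(abs(P[...,2]-z)<25)&(P[...,1]<15)&(P[...,1]>-150)&(P[...,0]>250)&(P[...,0]<560)]
    print(z,len(k),np.percentile(k,[1,99],axis=0).round(0).tolist() if len(k) else 0)
E
```

```text
t 19.23 tcp [447.1 180.4 117.3] yaw(y) 85.0 w 18.5 gf 29.3 F [-0.6 -0.6 -0.6]
(436, 64, 118) d_cm [  0.1  -11.69  -0.06]
(436, 64, 18.5) d_cm [-0.01  0.    9.95]
[-0.78  0.32  0.36  2.08 -0.16  0.77  1.16]
80 133 [[333.0, -93.0, 61.0], [536.0, -4.0, 104.0]]
150 145 [[316.0, -79.0, 128.0], [390.0, -7.0, 174.0]]
250 190 [[313.0, -41.0, 226.0], [384.0, -19.0, 274.0]]
330 36 [[329.0, -25.0, 306.0], [372.0, -20.0, 324.0]]
```

>>> step_arm(rows=[0,-1,0,0,0,-2,0,0,0.1,-3,0,0,0,-3,0,0,0,-2,0,0,0,-0.7,0,0,0,0,0,0,0,0,0,0])

```text
t: 20.27
tool_pos: [436.4, 64.6, 117.6]
orientation: [-0.135, -3.139, -0.0]
wrist_force: [0.4, 0.2, -0.8]
gripper_width: 18.5
grasp_force: 29.3
```

>>> step_arm(rows=[0,0,2,0,0,0,2.5,0,0,0,2,0,0,0,1.5,0,0,0,0.8,0,0,0,0.4,0,0,0,0,0,0,0,0,0])

```text
t: 21.28
tool_pos: [436.7, 64.1, 26.1]
orientation: [0.136, 3.138, 0.001]
wrist_force: [-0.9, 0.9, -1.3]
gripper_width: 18.7
grasp_force: 29.3
```

```bash
python3 - <<'E'
from h import *
to((436,64,18.5))
E
```

```text
t 21.27 tcp [436.7  64.1  26.1] yaw(y) 85.0 w 18.7 gf 29.3 F [-0.9  0.9 -1.3]
(436, 64, 18.5) d_cm [ 0.07 -0.02  0.76]
```

>>> step_arm(rows=[0,0,0.3,0,0,0,0.2,0,0,0,0.1,0,0,0,0.1,0,0,0,0.05,0,0,0,0,0])

```text
t: 22.02
tool_pos: [436.4, 64.1, 18.2]
orientation: [0.136, 3.139, 0.0]
wrist_force: [-0.9, 0.4, 1.6]
gripper_width: 18.7
grasp_force: 29.4
```

>>> step_arm(rows=[0,0,0,0,0,0,0,0,0,0,0,0,0,0,0,0], gripper=4.2)

```text
t: 22.52
tool_pos: [436.3, 64.0, 18.2]
orientation: [-0.136, -3.139, 0.0]
wrist_force: [-0.4, -0.6, 0.5]
gripper_width: 42.1
grasp_force: 0.0
```

>>> step_arm(rows=[0,0,-1,0,0,0,-3,0,0,0,-4,0,0,0,-5,0,0,0,-5,0,0,0,-4,0,0,0,0,0])

```text
t: 23.4
tool_pos: [437.9, 64.2, 241.6]
orientation: [0.136, 3.133, 0.005]
wrist_force: [-0.4, -0.1, -0.5]
gripper_width: 42.0
grasp_force: 0.0
```

```bash
python3 - <<'E'
from h import *
to((570,65,220),(610,160,220),(610,178,108),(530,184,108))
c=camera("wrist"); P=pts(c); cv2.imwrite("pics/w5.png",c["frame"])
k=P[(np.hypot(P[...,0]-436,P[...,1]-64)<40)&(P[...,2]>34)&(P[...,2]<50)]
print(len(k),k.mean(0).round(1), cv2.minEnclosingCircle(k[:,:2].astype(np.float32)) if len(k) else 0)
c=camera("side");Q=pts(c)
for nm,ctr in (("A",(430,322)),("B",(528,182))):
    k=Q[(np.hypot(Q[...,0]-ctr[0],Q[...,1]-ctr[1])<65)&(Q[...,2]>65)&(Q[...,2]<165)]; print(nm,len(k),k.mean(0).round(0),np.percentile(k[:,2],98))
    h=k; 
k=Q[(Q[...,0]>560)&(Q[...,0]<680)&(abs(Q[...,1]-170)<100)&(Q[...,2]>20)]; print("behind B",len(k),k.max(0).round() if len(k) else 0)
E
```

```text
t 23.4 tcp [437.9  64.2 241.6] yaw(y) 85.0 w 42.0 gf 0.0 F [-0.4 -0.1 -0.5]
(570, 65, 220) d_cm [-13.14   1.22   2.24]
(610, 160, 220) d_cm [-3.16  9.81  0.05]
(610, 178, 108) d_cm [ 0.22  1.75 11.21]
(530, 184, 108) d_cm [ 8.02 -0.1  -0.05]
368 [435.9  64.1  43.9] ((436.5646667480469, 64.04862213134766), 10.233552932739258)
A 793 [431. 321. 107.] 145.62720137438322
B 765 [528. 182. 106.] 146.06545887441519
behind B 781 [680. 270. 117.]
```

View pics/w5.png

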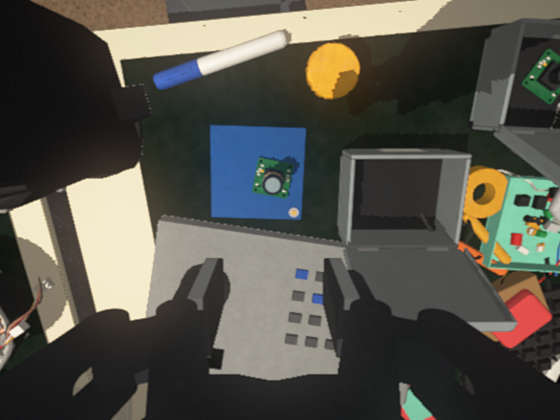

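The wrist view shows the long camera standing on the mat, lens tip at px (272,184), which is (436.5,64), upright and let go. Both lids are still open. Next I'll push lid B shut from behind its bar.

>>> step_arm(rows=[-2.86,2.14,0,0,-2.86,2.14,0,0,-2.86,2.14,0,0,-2.86,2.14,0,0,-2.86,2.14,0,0,-2.86,2.14,0,0,0,0,0,0,0,0,0,0], gripper=0)

```text
t: 24.5
tool_pos: [617.4, 176.0, 236.6]
orientation: [-0.137, -3.136, 0.003]
wrist_force: [0.1, 0.4, -0.5]
gripper_width: 0.2
grasp_force: 0.0
```

>>> step_arm(rows=[0,0,4,0,0,0,4,0,0,0,4,0,0,0,2,0,0,0,0,0,0,0,0,0])

```text
t: 25.25
tool_pos: [619.3, 177.0, 99.8]
orientation: [0.137, 3.137, 0.001]
wrist_force: [0.1, -0.1, 0.3]
gripper_width: -0.2
grasp_force: 0.0
```

```bash
python3 - <<'E'
from h import *
to((535,183,105))
E
```

```text
t 25.25 tcp [619.3 177.   99.8] yaw(y) 85.0 w -0.2 gf 0.0 F [ 0.1 -0.1  0.3]
(535, 183, 105) d_cm [ 8.45 -0.14 -0.54]
```

>>> step_arm(rows=[1.5,0,0,0,1.2,0,0,0,1,0,0,0,1,0,0,0,1,0,0,0,1,0,-0.3,0,1,0,-0.3,0,1,0,-0.3,0])

```text
t: 26.25
tool_pos: [530.6, 184.6, 107.1]
orientation: [-0.136, -3.138, 0.0]
wrist_force: [0.5, -0.7, -0.4]
gripper_width: -0.1
grasp_force: 0.1
```

>>> step_arm(rows=[0.6,0,-0.2,0,0,0,0,0,0,0,0,0,0,0,-4,0,0,0,-5,0,0,0,-4,0,0,0,0,0,0,0,0,0])

```text
t: 27.25
tool_pos: [525.5, 185.0, 238.5]
orientation: [-0.136, -3.138, 0.0]
wrist_force: [0.3, 0.5, -0.3]
gripper_width: 0.2
grasp_force: 0.0
```

```bash
python3 - <<'E'
from h import *
to((523,314,240),(523,314,100))
c=camera("side");Q=pts(c); np.savez("s6.npz",**c)
for nm,ctr in (("A",(430,322)),("B",(528,182))):
    k=Q[(np.hypot(Q[...,0]-ctr[0],Q[...,1]-ctr[1])<60)&(Q[...,2]>65)&(Q[...,2]<165)]; print(nm,len(k),k.mean(0).round(0) if len(k) else 0)
k=Q[(np.hypot(Q[...,0]-445,Q[...,1]-187)<50)&(Q[...,2]>40)&(Q[...,2]<110)]; print(len(k),np.median(k,0).round(1))
E
```

```text
t 27.25 tcp [525.5 185.  238.5] yaw(y) 85.0 w 0.2 gf 0.0 F [ 0.3  0.5 -0.3]
(523, 314, 240) d_cm [ 1.37 12.83 -0.15]
(523, 314, 100) d_cm [-1.0e-02  0.0e+00  1.4e+01]
A 792 [431. 321. 107.]
B 4 [479. 186.  66.]
572 [438.1 188.3  60.4]
```

>>> step_arm(rows=[0.4,3,0,0,0.4,3,0,0,0.4,3.2,0,0,0.4,3,0,0,0,0,0,0,0,0,4,0,0,0,5,0,0,0,4.8,0])

```text
t: 28.3
tool_pos: [520.1, 306.5, 98.9]
orientation: [-0.138, -3.138, 0.002]
wrist_force: [0.5, 1.8, 0.0]
gripper_width: -0.1
grasp_force: 0.0
```

>>> step_arm(rows=[0,0,0,0,1.2,0,0,0,1.2,0,0,0,1,0.1,0,0,1,0.1,0,0,1,0.1,0,0,1,0.1,-0.3,0,1,0.1,-0.3,0])

```text
t: 29.3
tool_pos: [445.9, 319.5, 107.3]
orientation: [-0.136, -3.138, 0.001]
wrist_force: [0.6, -0.3, 0.1]
gripper_width: -0.2
grasp_force: 0.3
```

>>> step_arm(rows=[1,0,-0.3,0,0.6,0,-0.2,0,0,0,0,0,0,0,0,0,0,0,-4,0,0,0,-5,0,0,0,-4,0,0,0,0,0])

```text
t: 30.3
tool_pos: [433.0, 321.6, 245.3]
orientation: [0.137, 3.135, 0.007]
wrist_force: [-0.3, -0.2, -0.8]
gripper_width: 0.3
grasp_force: 0.0
```

>>> step_arm(rows=[0,0,0,0,0,0,0,0,0,0,0,0,0,0,0,0,0,0,0,0,0,0,0,0,0,0,0,0,0,0,0,0])

```text
t: 31.3
tool_pos: [431.2, 320.9, 242.2]
orientation: [0.136, 3.139, 0.0]
wrist_force: [0.1, -0.2, -0.0]
gripper_width: -0.3
grasp_force: 0.0
```

```bash
python3 - <<'E'
from h import *
to()
c=camera("side");Q=pts(c); cv2.imwrite("pics/s7.png",cv2.resize(c["frame"][130:280,120:390],None,fx=2.5,fy=2.5,interpolation=3))
for nm,ctr in (("A",(363,329)),("B",(461,188))):
    d=np.hypot(Q[...,0]-ctr[0],Q[...,1]-ctr[1])
    k=Q[(d<42)&(abs(Q[...,2]-59)<10)]; A=np.c_[k[:,0]-ctr[0],k[:,1]-ctr[1],np.ones(len(k))]; print(nm,len(k),"lid plane",np.linalg.lstsq(A,k[:,2],rcond=None)[0].round(3))
    k=Q[(d<60)&(Q[...,2]>86)&(Q[...,2]<110)]; print(" handle",len(k),k.mean(0).round(1))
k=Q[(np.hypot(Q[...,0]-436,Q[...,1]-64)<15)&(Q[...,2]>34)&(Q[...,2]<50)]; print("long",len(k),k.mean(0).round(1))
E
```

```text
t 31.3 tcp [431.2 320.9 242.2] yaw(y) 85.0 w -0.3 gf 0.0 F [ 0.1 -0.2 -0. ]
A 392 lid plane [-2.0000e-03 -6.0000e-03  5.9067e+01]
 handle 66 [337.6 334.4  95. ]
B 346 lid plane [-1.0000e-03 -1.1000e-02  5.9231e+01]
 handle 58 [435.2 191.2  95.1]
long 28 [434.   64.   42.2]
```

View pics/s7.png

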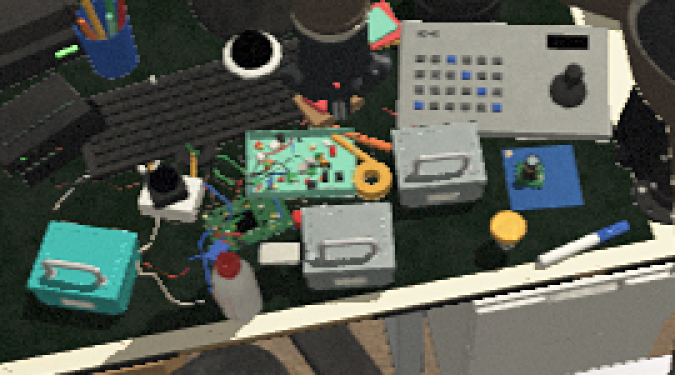

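Both lids are flat shut (crop 438,165 and 348,245), and the long camera stands on the mat (crop 530,168). The jar and bottle are in place and the gripper is free in the air, so I'll hand the job in.

```bash
python3 -c "
from rig import *
print(job_done())"
```

```text
the job is handed in; nothing more can be done
None
```

I handed the job in at about 31 s: the long-lens camera stands upright on the blue mat, both lids are shut, the short-lens camera was left in its case, and the jar and bottle were not disturbed; the hand-in returned no verdict.

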